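Refill the paint palette from the covered caddy bay

ROBOT

A 7-joint arm with a two-finger parallel gripper is mounted at the origin on the work surface. World frame = base frame: x ahead of the robot, y to its left, z up, the work surface at z = 0. Lengths are in m, angles in rad, forces in N, time in s.
With the tool pointing down it reaches from about 0.375 to 0.925 m from the base axis. Payload 3.1 kg.
Tool frame: the origin (TCP) lies between the finger pads; the fingertips stand 19 mm ahead of it and the grasp point (between the pads) is the TCP; z points along the fingers, y is the line along which they close (so a half turn about z gives the same grasp; the last joint's range is limited). The gripper opens to 85 mm and grips with 20 to 120 N. Pads are 22 mm wide; open, the fingers measure 114 mm over their backs; the gripper's body (76 mm by 85 mm) begins 54 mm behind the grasp point. The pads swing forward as they close: fully open they stand 13 mm farther back than shut.
Start: joints at [1.028, 0.383, 0.044, 1.598, -0.018, 1.161, -0.05], TCP at [0.28, -0.587, 0.25] pointing down, gripper open.
Joint ranges: [-2.61, 2.61], [-0.41, 2.15], [-1.48, 1.57], [0, 2.5], [-1.57, 4.71], [0.05, 1.97], [-2.85, 2.85]. Speed limits (rad/s): [2.79, 2.79, 3.14, 3.14, 3.14, 3.14, 3.14].

INTERFACE

Orientations are given as a unit quaternion [x, y, z, w].
In Python, from bench import move_ptp, movel, move_j, move_gripper, pause, inverse_kinematics, read_camera, camera_params, MotionError, sign_off, look_for, tip_of, read_time_s, read_qpos, read_joint_vel, read_effort, read_eef_pos, read_tcp_rot, read_ft_force, read_ft_torque, read_finger_gap, read_grasp_force gives the robot as it stands. Calls block until the motion is done:
- move_ptp(position, orientation): joint-space move of the TCP to a pose.
- movel(position, orientation=None, speed=0.15): straight line of the TCP; orientation=None keeps the orientation; speed is the mean speed in m/s.
- move_j(angles): joint-space move.
- move_gripper(opening, effort=None): finger opening in m; effort is the grip in N (None keeps the last); returns when the fingers have stopped.
- pause(seconds).
- inverse_kinematics(position, orientation): joint angles nearest the present ones, or None.
- read_camera(name): name is "scene" or "top"; returns the picture (384x512x3 uint8, red, green, blue); there is no depth.
- camera_params(name): a dict with "K" (3x3 intrinsics, pixels), "camera_from_world" (4x4, takes a point from world to camera coordinates). Camera axes: x right, y down, z forward; pixel columns grow to the right and rows downward; lengths in m; the calibration is good to about 2 mm. A picture is of the moment at which its call begins. camera_params takes no time and is no camera call.
A pose or a line that the arm cannot do raises MotionError and nothing moves.
- sign_off(): hands the job in; it is judged then, once.
Trained networks look in the newest picture that a camera, given by its name, has taken for a name from the list of things; names that differ only in an ending like _2 or _b are one class to them, and where a whole thing is asked for, a point or a joint stands for the part that bears it (a point fixed in the world has none). Each returns a list of dicts, best first, with "confidence" (0 to 1); they miss things now and then, are a little off and sometimes report something else, mostly with a low value. They report only what shows in the picture. A call takes as long as a camera call.
- look_for(camera, name): "at" ([column, row] in pixels, amid what is visible of it).
- tip_of(camera, name): "at" ([column, row] in pixels: a listed point, or the origin of a listed thing).
Readings, each from a call of its own:
- read_time_s(): time.
- read_qpos(): joint angles.
- read_joint_vel(): joint speeds.
- read_effort(): joint torques, N m.
- read_eef_pos(): TCP position.
- read_tcp_rot(): TCP orientation.
- read_ft_force(): force on the tool from outside, world axes, zero at the start.
- read_ft_torque(): the same for the moment, N m.
- read_finger_gap(): finger opening in m.
- read_grasp_force(): force on a finger pad.
Only numpy, scipy, OpenCV 4.12 (cv2) and the standard library are available. Lean on these libraries where they do the work, as an engineer would, in place of code of your own. Each camera call takes 0.05 s, during which the arm holds its last target. There are 200 camera calls.

TASK

Refill the paint palette: lift the loose cover off the sloping front bay of the caddy, lay it flat on the table with its pull rib up, and put one of the three paint cakes from the bay flat into each of the palette's three empty wells. The cakes are brittle, so set them down gently and let neither a cake nor the cover drop. Leave the sliding door, the palette and everything else on the table where they are.

Things in the scene. Friction and masses are not known exactly. Their poses are not given: they have to be found in the camera images.
- caddy: Fixed blue caddy, 180 (x) x 224 (y) x 180 high and a carrying handle on top to 202. Origin: centre of underside; its front faces its -x; mm, its frame, from here on. Front: open bay, floor z 6, clear inside x -84..10, y -106..106. The bay's rim slopes up 32 deg from x -90, z 34 to x -10, z 84; behind it a cupboard front rises at x -10. The opening runs from 8 to 82 up this 94 long slope.
- roof_edge (a point): Middle of the front lower edge of the cupboard's roof, which overhangs the bay: caddy x -52, y 0, z 172. The lower door track juts out to x -32 at z 125..133. An upright gripper at the cover's rib or the cakes hits the roof; tilted 25 to 40 deg (body leaning to the caddy's front, fingers pointing down and back, closing along the caddy's y) it has room. Caddy's axes.
- cover: Loose blue cover on the sloping rim: plate 92 (x) x 222 (y) x 4, about 0.14 kg. Origin: centre of the plate's underside; x up the slope, z the outward normal. A plug rim 14 deep under it sits in the bay's opening with 2 to 3 play: lift it along its normal by 14 or more; pulled straight up it rubs on the opening's upper edge and swings in the grip. Flat on the table its origin is 14 up.
- cover_rib (a point): Point in the cover's pull rib, nearer its upper edge: rib 40 long (cover's x), 14 thick (y, the way to pinch it), from 4 to 30 above the plate's underside. The point is at x 14, y 0, z 22 of the cover; cover's axes.
- cake1: Paint cake: plain white disc, 30 diameter, 20 thick, about 22 g, lying flat on the bay's floor under the cover. Origin: centre of its underside, z up through the disc. Three alike stand side by side about 62 apart along the caddy's y, near caddy x -36; any cake may go into any empty well.
- cake2: Paint cake, like cake1.
- cake3: Paint cake, like cake1.
- palette: Loose stainless plate 130 (x) x 190 (y) x 10, 0.6 kg, on the table left or right before the caddy. Origin: centre of underside. 2 x 3 round wells, 42 diameter, 6 deep, at x -30, 30; y -60, 0, 60. Those at (-30,0), (30,-60), (30,60) hold worn stuck-in cakes, 6 thick, level with the plate; three are empty. A seated new cake has its underside 4 above the table and stands 14 proud.
- well_a (a point): Centre of the floor of the empty well at x -30, y -60 of the palette, 4 above the palette's underside. Palette's axes.
- well_b (a point): The same for the empty well at x 30, y 0 of the palette.
- well_c (a point): The same for the empty well at x -30, y 60 of the palette.
- door_pull (a point): Middle of the small upright grip on the clear sliding door in the front of the caddy's upper cupboard. The door runs along the caddy's y between the two tracks and may start anywhere on its way; not to be moved.
- pot: Bystander: terracotta flowerpot, rim 90 diameter, 85 high, on the other side from the palette. Origin: centre of its underside.
- ink_jar: Bystander: amber glass jar with a black cap, 44 diameter, 52 high. Origin: centre of its underside.
- brayer: Bystander: black brayer lying on its side, roller 38 diameter x 100 along its y, handle 26 thick ending 150 from the roller along -x. Origin: on the table under the roller's middle.
- sculpting_tool: Bystander: flat wooden sculpting tool, about 182 long along its x, 15 wide, 10 high. Origin: middle of its underside.
- brush_mug: Bystander: white mug, 72 diameter, 85 high, with brushes up to 190 high. Origin: centre of its underside.
- glue_bottle: Bystander: white bottle, 56 diameter, 150 high. Origin: centre of its underside.

How it is judged:
On the way:
1. the cover is off the bay, laid flat on the table, rib up, and let go (height (world z) of cover below 0.022 m and angle between cover's own z axis and vertical below 0.08 rad and linear speed of cover below 0.03 m/s and contact force between the fingers and cover below 0.1 N), for 0.2 s.
At the end, for the whole second after the job is handed in: Cover flat on the table, rib up (tilt under 0.08 rad, origin under 22 mm high), released, at rest; in each of the three empty wells one cake at rest on the well floor (centre within 8.5 mm, underside under 6.5 mm above the palette's underside, tilt under 0.1 rad) (all of step 1 and ((horizontal distance between cake1 and well_a below 0.0085 m and z of cake1 in the frame of palette below 0.0065 m and angle between cake1's own z axis and vertical below 0.1 rad and linear speed of cake1 below 0.02 m/s) or (horizontal distance between cake2 and well_a below 0.0085 m and z of cake2 in the frame of palette below 0.0065 m and angle between cake2's own z axis and vertical below 0.1 rad and linear speed of cake2 below 0.02 m/s) or (horizontal distance between cake3 and well_a below 0.0085 m and z of cake3 in the frame of palette below 0.0065 m and angle between cake3's own z axis and vertical below 0.1 rad and linear speed of cake3 below 0.02 m/s)) and ((horizontal distance between cake1 and well_b below 0.0085 m and z of cake1 in the frame of palette below 0.0065 m and angle between cake1's own z axis and vertical below 0.1 rad and linear speed of cake1 below 0.02 m/s) or (horizontal distance between cake2 and well_b below 0.0085 m and z of cake2 in the frame of palette below 0.0065 m and angle between cake2's own z axis and vertical below 0.1 rad and linear speed of cake2 below 0.02 m/s) or (horizontal distance between cake3 and well_b below 0.0085 m and z of cake3 in the frame of palette below 0.0065 m and angle between cake3's own z axis and vertical below 0.1 rad and linear speed of cake3 below 0.02 m/s)) and ((horizontal distance between cake1 and well_c below 0.0085 m and z of cake1 in the frame of palette below 0.0065 m and angle between cake1's own z axis and vertical below 0.1 rad and linear speed of cake1 below 0.02 m/s) or (horizontal distance between cake2 and well_c below 0.0085 m and z of cake2 in the frame of palette below 0.0065 m and angle between cake2's own z axis and vertical below 0.1 rad and linear speed of cake2 below 0.02 m/s) or (horizontal distance between cake3 and well_c below 0.0085 m and z of cake3 in the frame of palette below 0.0065 m and angle between cake3's own z axis and vertical below 0.1 rad and linear speed of cake3 below 0.02 m/s))); the robot touches nothing.
It fails at once if a cake or the cover is let drop (faster than 0.6 m/s with no finger on it) ((linear speed of cake1 above 0.6 m/s and contact force between the fingers and cake1 below 0.01 N) or (linear speed of cake2 above 0.6 m/s and contact force between the fingers and cake2 below 0.01 N) or (linear speed of cake3 above 0.6 m/s and contact force between the fingers and cake3 below 0.01 N) or (linear speed of cover above 0.6 m/s and contact force between the fingers and cover below 0.01 N)).
It fails at once if a cake is pressed on the palette with over 60 N (contact force between any of cake1, cake2, cake3 and palette above 60 N).
It fails at once if a bystander (pot, ink jar, brayer, sculpting tool, brush mug, glue bottle) is moved more than 30 mm (distance of any of pot, ink_jar, brayer, sculpting_tool, brush_mug, glue_bottle from where it was at the start of the episode above 0.03 m).
It fails at once if the palette is pushed more than 30 mm away (distance of palette from where it was at the start of the episode above 0.03 m).
It fails at once if the sliding door is moved more than 15 mm (distance of door_pull from where it was at the start of the episode above 0.015 m).
It also fails if it takes over 72 s, if anything falls off the work surface, if the arm or the gripper's body presses on something with over 40 N, if the wrist force passes 120 N, or if a joint passes its speed limit or range.

## Working session

There is one attempt and no reset: what is moved stays moved. The work goes in short steps, each a Python script; the robot and the scene stay as the last script left them, time stands still between calls to the robot, and variables do not carry over. Pictures are saved under pics/ and viewed, at most 13 in all, crops included, and the job is handed in when it is done.

```bash
mkdir -p pics; ls; python3 - <<'E'
from bench import *
import cv2,numpy as np
for c in("scene","top"):
    im=read_camera(c); cv2.imwrite(f"pics/{c}0.png",im[:,:,::-1])
    p=camera_params(c); print(c,np.round(p["K"],1).tolist(),np.round(p["camera_from_world"],4).tolist())
    for n in["caddy","roof_edge","cover","cover_rib","palette","well_a","door_pull","pot","ink_jar","brayer","sculpting_tool","brush_mug","glue_bottle","cake1"]:
        print(n,[(np.round(d["at"],1).tolist(),round(d["confidence"],2)) for d in tip_of(c,n)[:4]])
print(read_time_s(),read_tcp_rot())
E
```

```text
pics
scene [[375.1, 0.0, 249.0], [0.0, 375.1, 189.7], [0.0, 0.0, 1.0]] [[0.8564, 0.5163, -0.0015, -0.4802], [0.4198, -0.6982, -0.5799, -0.1955], [-0.3004, 0.496, -0.8147, 1.3645], [0.0, 0.0, 0.0, 1.0]]
caddy [([298.3, 203.2], 0.7)]
roof_edge [([285.2, 164.8], 0.6)]
cover [([281.0, 188.6], 0.85)]
cover_rib [([282.8, 184.8], 0.39)]
palette [([256.5, 141.4], 0.58)]
well_a [([246.2, 148.5], 0.83), ([265.2, 127.0], 0.8), ([268.6, 142.5], 0.79)]
door_pull []
pot [([178.1, 251.2], 0.9)]
ink_jar [([217.7, 283.1], 0.56)]
brayer [([189.2, 328.4], 0.66), ([302.8, 135.1], 0.55)]
sculpting_tool [([302.6, 136.2], 0.55), ([215.7, 279.5], 0.26)]
brush_mug [([240.8, 297.2], 0.6)]
glue_bottle [([328.3, 164.8], 0.76)]
cake1 []
top [[388.2, 0.0, 255.9], [0.0, 388.2, 193.7], [0.0, 0.0, 1.0]] [[0.0302, -0.9995, 0.0061, -0.0508], [-0.9771, -0.0308, -0.2104, 0.5888], [0.2105, 0.0004, -0.9776, 0.9888], [0.0, 0.0, 0.0, 1.0]]
caddy [([152.0, 240.2], 0.61)]
roof_edge [([219.1, 159.7], 0.79), ([341.7, 166.1], 0.53)]
cover [([216.5, 172.3], 0.9)]
cover_rib [([222.0, 169.0], 0.82)]
palette [([154.6, 240.6], 0.81)]
well_a [([131.3, 249.7], 0.78), ([176.4, 250.5], 0.68), ([154.6, 231.1], 0.57)]
door_pull [([154.6, 238.2], 0.52), ([388.2, 189.6], 0.2)]
pot [([334.5, 240.2], 0.56)]
ink_jar [([338.5, 190.8], 0.78)]
brayer [([391.1, 192.0], 0.78)]
sculpting_tool [([124.8, 199.9], 0.6)]
brush_mug [([343.1, 164.7], 0.61)]
glue_bottle [([155.1, 149.7], 0.73)]
cake1 [([153.6, 229.8], 0.2)]
1.5 [9.75367859e-01 2.20584540e-01 1.75021394e-05 4.99029394e-06]
```

View pics/scene0.png

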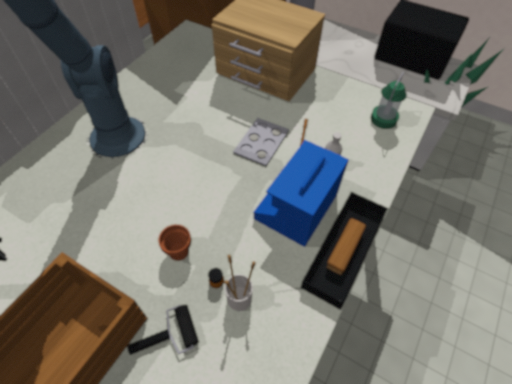

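View pics/top0.png

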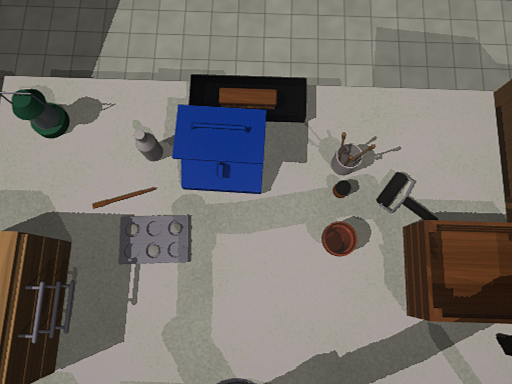

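```bash
cat > fit.py <<'E'
from bench import *
import cv2,numpy as np
from scipy.optimize import minimize
P={c:camera_params(c) for c in("scene","top")}
def proj(c,X):
    T=P[c]["camera_from_world"]; q=(np.atleast_2d(X)@T[:3,:3].T+T[:3,3])@P[c]["K"].T
    return q[:,:2]/q[:,2:]
def onplane(c,uv,z):
    T=P[c]["camera_from_world"]; R=T[:3,:3]; o=-R.T@T[:3,3]; d=R.T@np.linalg.inv(P[c]["K"])@np.array([*uv,1.])
    return o+d*(z-o[2])/d[2]
def tri(uvs):
    A=[];b=[]
    for c,uv in uvs.items():
        T=P[c]["camera_from_world"];R=T[:3,:3];o=-R.T@T[:3,3];d=R.T@np.linalg.inv(P[c]["K"])@np.array([*uv,1.]);d/=np.linalg.norm(d)
        M=np.eye(3)-np.outer(d,d);A.append(M);b.append(M@o)
    x=np.linalg.lstsq(np.vstack(A),np.hstack(b),rcond=None)[0]
    return x,[np.linalg.norm(m@x-q) for m,q in zip(A,b)]
def Tz(x,y,a):
    T=np.eye(4);T[:2,:2]=[[np.cos(a),-np.sin(a)],[np.sin(a),np.cos(a)]];T[:2,3]=x,y;return T
def prism(prof,h): return np.array([[x,y,z] for x,z in prof for y in(-h,h)])/1000
def box(x0,x1,y,z0,z1): return prism([(x0,z0),(x1,z0),(x1,z1),(x0,z1)],y)
S=4
def render(c,hulls,T,win):
    u0,v0,u1,v1=win; m=np.zeros(((v1-v0)*S,(u1-u0)*S),np.uint8)
    for h in hulls:
        q=(proj(c,h@T[:3,:3].T+T[:3,3])-[u0-.5,v0-.5])*S
        cv2.fillConvexPoly(m,cv2.convexHull(np.round(q*16).astype(np.int32)),255,shift=4)
    return cv2.resize(m,(u1-u0,v1-v0),interpolation=cv2.INTER_AREA)/255.
def fit(masks,hulls,wins,x0,steps):
    f=lambda p:sum(np.abs(render(c,hulls,Tz(*p),wins[c])-masks[c][wins[c][1]:wins[c][3],wins[c][0]:wins[c][2]]).sum() for c in masks)
    sx=np.vstack([x0]+[np.array(x0)+np.eye(3)[i]*steps[i] for i in range(3)])
    for _ in range(3):
        r=minimize(f,sx[0],method="Nelder-Mead",options=dict(initial_simplex=sx,xatol=1e-4,fatol=.05)); sx=sx-sx[0]+r.x
    return r.x,r.fun
CADDY=[box(-10,90,112,0,180),prism([(-90,0),(-90,34),(-10,84),(-10,0)],112),box(-52,90,112,172,180)]
PAL=[box(-65,65,95,0,10)]
E
python3 - <<'E'
from fit import *
im={c:cv2.imread(f"pics/{c}0.png") for c in P}
hsv={c:cv2.cvtColor(im[c],cv2.COLOR_BGR2HSV) for c in im}
for n,(a,b) in {"roof":((285.2,164.8),(219.1,159.7)),"cover":((281,188.6),(216.5,172.3)),"rib":((282.8,184.8),(222,169)),"pal":((256.5,141.4),(154.6,240.6))}.items():
    print(n,*[np.round(v,4) for v in tri({"scene":a,"top":b})])
W={"scene":(235,130,365,255),"top":(160,90,285,205)}
bl={c:cv2.inRange(hsv[c],(105,130,40),(130,255,255))/255. for c in im}
T0=tri({"scene":(285.2,164.8),"top":(219.1,159.7)})[0]
r=fit(bl,CADDY,W,[T0[0]+.05,T0[1],0.],[.02,.02,.1]);print("caddy",r,[b.sum() for b in bl.values()])
for c in bl: print(c,fit({c:bl[c]},CADDY,W,r[0],[.01,.01,.05]))
vis=im["top"].copy()
vis=cv2.resize(vis[85:275,90:290],None,fx=3.5,fy=3.5,interpolation=cv2.INTER_CUBIC)
def draw(H,T,col):
    for h in H:
        q=(proj("top",h@T[:3,:3].T+T[:3,3])-[89.5,84.5])*3.5
        cv2.polylines(vis,[cv2.convexHull(q.astype(np.float32)).astype(int)],True,col,1)
draw(CADDY,Tz(*r[0]),(0,255,255))
# palette
a=onplane("top",(154.6,240.6),.0)
print("pal centre on plane",a)
for uv in[(131.3,249.7),(176.4,250.5),(154.6,231.1)]: print("top well",onplane("top",uv,.004))
for uv in[(246.2,148.5),(265.2,127),(268.6,142.5)]: print("scene well",onplane("scene",uv,.004))
h=hsv["top"][215:270,115:195]; print(im["top"][240,110:200:3].tolist())
cv2.imwrite("pics/crop1.png",vis[:600])
E
```

```text
roof [0.6457 0.0588 0.1808] [0.0014 0.0014]
cover [0.6429 0.0721 0.0524] [0.0087 0.0087]
rib [0.6473 0.0583 0.0882] [0.0028 0.0028]
pal [0.4551 0.24   0.0054] [0.0071 0.0071]
caddy (array([ 0.69741312,  0.06345815, -0.02988255]), np.float64(583.0431372549019)) [np.float64(5343.0), np.float64(7279.0)]
scene (array([0.69342689, 0.06527656, 0.00526723]), np.float64(341.9647058823529))
top (array([ 0.69782172,  0.06319426, -0.03895773]), np.float64(152.71764705882356))
pal centre on plane [0.46058954 0.24664766 0.        ]
top well [0.43316974 0.30794307 0.004     ]
top well [0.43480177 0.18296735 0.004     ]
top well [0.48672621 0.24787871 0.004     ]
scene well [0.43628881 0.18713346 0.004     ]
scene well [0.44145475 0.31347088 0.004     ]
scene well [0.4900099  0.25269541 0.004     ]
[[88, 95, 96], [89, 98, 97], [86, 93, 95], [78, 82, 84], [65, 61, 64], [66, 61, 64], [65, 63, 64], [122, 114, 119], [117, 109, 115], [117, 109, 113], [116, 109, 114], [118, 109, 116], [119, 111, 116], [118, 111, 114], [119, 113, 118], [118, 110, 116], [121, 112, 117], [123, 113, 118], [121, 113, 118], [124, 114, 120], [123, 115, 120], [126, 118, 122], [126, 118, 122], [101, 95, 100], [105, 98, 102], [106, 99, 103], [75, 71, 74], [59, 64, 67], [134, 145, 149], [131, 143, 143]]
```

View pics/crop1.png

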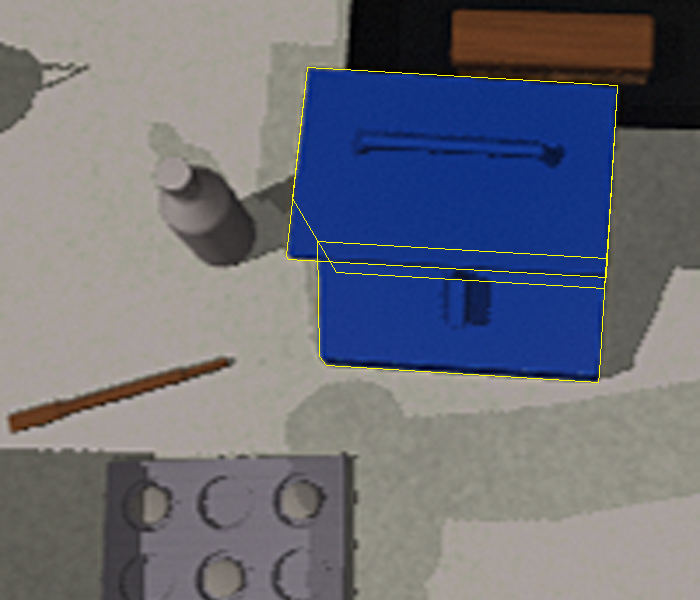

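```bash
cat >> fit.py <<'E'
COVR=lambda: np.array([[np.cos(np.radians(32)),0,-np.sin(np.radians(32))],[0,1,0],[np.sin(np.radians(32)),0,np.cos(np.radians(32))]])
def cov(h): return h@COVR().T+np.array([-.050,0,.059])
RIB=[cov(box(-6,34,7,4,30))]; PLATE=[cov(box(-46,46,111,0,4))]
E
python3 - <<'E'
from fit import *
im={c:cv2.imread(f"pics/{c}0.png") for c in P}
W={"scene":(225,110,300,175),"top":(105,203,205,275)}
mk={}
for c in im:
    b,g,r=[im[c][:,:,i].astype(int) for i in range(3)]
    m=((b-g>=2)&(b-g<25)).astype(np.uint8); u0,v0,u1,v1=W[c]; k=np.zeros_like(m);k[v0:v1,u0:u1]=m[v0:v1,u0:u1]
    k=cv2.morphologyEx(k,cv2.MORPH_OPEN,np.ones((3,3)))
    cs=max(cv2.findContours(k,cv2.RETR_EXTERNAL,cv2.CHAIN_APPROX_NONE)[0],key=cv2.contourArea)
    mk[c]=cv2.drawContours(np.zeros_like(m),[cs],-1,1,-1).astype(float)
p0=[.461,.2466,0.]
print("both",fit(mk,PAL,W,p0,[.01,.01,.05]),[m.sum() for m in mk.values()])
R={}
for c in mk: R[c]=fit({c:mk[c]},PAL,W,p0,[.01,.01,.05]); print(c,R[c])
T=Tz(*R["top"][0]); Tc=Tz(.6976,.0633,-.036)
print("rib pred",proj("top",(Tc@[-.0498,0,.085,1])[:3]),proj("scene",(Tc@[-.0498,0,.085,1])[:3]))
print((Tc@[-.0498,0,.085,1]))
def tile(c,w,f):
    u0,v0,u1,v1=w; v=cv2.resize(im[c][v0:v1,u0:u1],None,fx=f,fy=f,interpolation=cv2.INTER_CUBIC)
    wells=[T[:3,:3]@[x/1000,y/1000,.01]+T[:3,3] for x,y in[(-30,-60),(30,0),(-30,60)]]
    for X in wells: cv2.circle(v,tuple(((proj(c,X)[0]-[u0-.5,v0-.5])*f).astype(int)),3,(0,0,255),-1)
    for H,TT,col in((PAL,T,(0,255,0)),(CADDY,Tc,(0,255,255)),(RIB,Tc,(0,0,255)),(PLATE,Tc,(255,255,0))):
        for h in H: cv2.polylines(v,[cv2.convexHull(((proj(c,h@TT[:3,:3].T+TT[:3,3])-[u0-.5,v0-.5])*f).astype(np.float32)).astype(int)],True,col,1)
    return v
a=tile("top",(110,100,270,270),3.0);b=tile("scene",(230,110,360,245),2.3)
o=np.zeros((510,800,3),np.uint8);o[:a.shape[0],:a.shape[1]]=a;o[:b.shape[0],a.shape[1]:a.shape[1]+b.shape[1]]=b
cv2.imwrite("pics/crop2.png",o)
E
```

```text
both (array([0.46447834, 0.24751263, 0.05764322]), np.float64(238.21960784313723)) [np.float64(1393.0), np.float64(3216.0)]
scene (array([0.46162685, 0.24815176, 0.06299611]), np.float64(148.07450980392156))
top (array([0.46473534, 0.24746713, 0.05812567]), np.float64(80.33725490196079))
rib pred [[220.25046558 169.83351523]] [[284.81544505 183.65609189]]
[0.64783227 0.06509241 0.085      1.        ]
```

View pics/crop2.png

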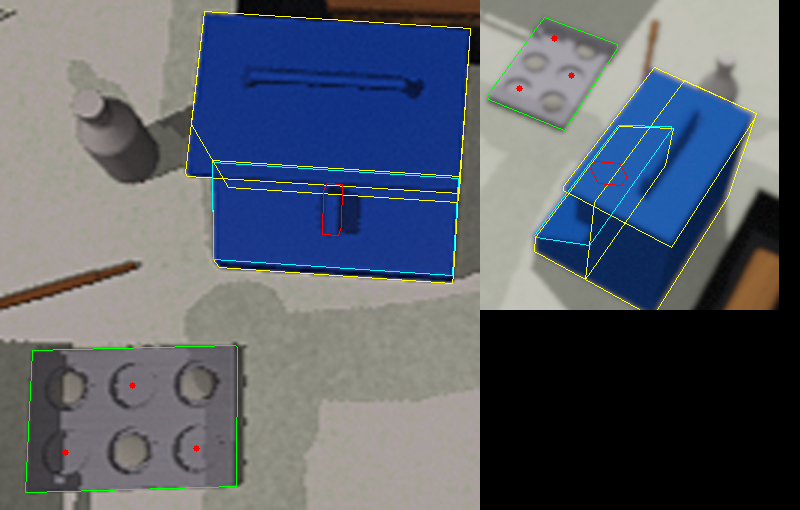

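```bash
cat > rob.py <<'E'
from fit import *
from scipy.spatial.transform import Rotation as Ro
PSI=-.036; TC=Tz(.6976,.0633,PSI)
TP=Tz(.4645,.2475,.0585)
def quat(tilt,yaw=PSI,s=1):
    t=np.radians(tilt); z=np.array([np.sin(t),0,-np.cos(t)]); y=np.array([0,s,0.]); M=np.column_stack([np.cross(y,z),y,z])
    return (Ro.from_euler("z",yaw)*Ro.from_matrix(M)).as_quat()
def w(T,p): return (T@[*(np.array(p)/1000),1])[:3]
def cv(x,z): # cover-frame x,z (mm) -> caddy mm
    p=COVR()@np.array([x,0,z]); return p+[-50,0,59]
def back(p,q,d): return np.array(p)-d*Ro.from_quat(q).as_matrix()[:,2]
WELL={"a":w(TP,(-30,-60,4)),"b":w(TP,(30,0,4)),"c":w(TP,(-30,60,4))}
E
python3 - <<'E'
from rob import *
for s in(1,-1):
    print("s",s)
    q=quat(38,s=s);g=w(TC,cv(12,26))
    for n,p,o in[("pre",back(g,q,.1),q),("grasp",g,q),("lift",w(TC,cv(12,60)),q),("out",w(TC,cv(12,60))+[-.1,0,.05],q),
      ("lay",[.45,0,.04],quat(6,0,s)),("cake+",w(TC,(-41,62,35)),quat(30,s=s)),("cake-",w(TC,(-41,-62,35)),quat(30,s=s)),("cakeout",w(TC,(-41,62,35))+[-.06,0,.12],quat(30,s=s))]+[
      ("well%s yaw%.1f"%(k,yw),v+[0,0,.029],quat(30,yw,s)) for k,v in WELL.items() for yw in(-1,-.5,0,.5,1)]:
        j=inverse_kinematics(p,o); print(n,np.round(p,3),None if j is None else np.round(j,2))
E
```

```text
s 1
pre [0.583 0.067 0.166] [ 0.33  0.19 -0.65  2.26  1.32  0.31  0.06]
grasp [0.644 0.065 0.087] [-0.25  0.39  0.    2.18  1.99  0.19 -0.65]
lift [0.626 0.066 0.116] [-0.56  0.32  0.34  2.23  1.87  0.09 -0.58]
out [0.526 0.066 0.166] [ 0.88  0.17 -1.22  2.36  1.4   0.36 -0.02]
lay [0.45 0.   0.04] [ 0.64  0.42 -0.8   2.25  0.6   0.57  0.97]
cake+ [0.659 0.127 0.035] [ 0.03  0.57 -0.43  2.02  1.42  0.38 -0.04]
cake- [0.654 0.003 0.035] [ 0.69  0.74 -0.93  2.06  1.62  0.55  0.15]
cakeout [0.599 0.127 0.155] [ 0.2   0.29 -0.63  2.12  0.93  0.46  0.38]
wella yaw-1.0 [0.438 0.186 0.033] [ 0.11  0.82 -1.08  2.12  1.28  1.33 -1.15]
wella yaw-0.5 [0.438 0.186 0.033] [ 0.    0.56 -0.88  2.29  1.39  0.94 -0.84]
wella yaw0.0 [0.438 0.186 0.033] [-0.32  0.34 -0.39  2.43  1.67  0.44 -0.68]
wella yaw0.5 [0.438 0.186 0.033] [ 0.69  0.72 -1.24  2.44  1.89  0.58  0.04]
wella yaw1.0 [0.438 0.186 0.033] [ 0.18  0.38 -0.48  2.39 -1.43  0.19 -2.56]
wellb yaw-1.0 [0.494 0.249 0.033] [-0.03  0.86 -0.99  1.92  1.24  1.35 -1.07]
wellb yaw-0.5 [0.494 0.249 0.033] [ 0.03  0.75 -0.99  2.1   1.43  1.12 -0.77]
w
[... 1595 characters left out ...]
.03]
wellb yaw-0.5 [0.494 0.249 0.033] [ 0.07  0.79 -1.04  2.1   1.46  1.16  2.37]
wellb yaw0.0 [0.494 0.249 0.033] [-1.5   0.61  0.87  2.3  -1.17  0.09 -1.23]
wellb yaw0.5 [0.494 0.249 0.033] [-0.4   0.39 -0.17  2.31  2.34  0.12  2.36]
wellb yaw1.0 [0.494 0.249 0.033] [ 0.13  0.49 -0.56  2.23 -0.77  0.1  -0.14]
wellc yaw-1.0 [0.431 0.306 0.033] [-0.02  1.1  -1.26  1.92  1.37  1.64  1.89]
wellc yaw-0.5 [0.431 0.306 0.033] [ 0.04  1.   -1.25  2.1   1.54  1.45  2.23]
wellc yaw0.0 [0.431 0.306 0.033] [-0.37  0.48 -0.61  2.27  1.47  0.66  2.53]
wellc yaw0.5 [0.431 0.306 0.033] [-0.81  0.36  0.04  2.37  2.22  0.16  2.24]
wellc yaw1.0 [0.431 0.306 0.033] [ 0.54  0.86 -1.25  2.3   1.66  0.49 -2.47]
```

```bash
python3 - <<'E'
from rob import *
q=quat(38);g=w(TC,cv(12,26))
move_gripper(.045,60)
move_ptp([.45,.03,.3],quat(20))
move_ptp(back(g,q,.1),q)
print(read_time_s(),read_qpos().round(2) if hasattr(read_qpos(),'round') else read_qpos())
movel(g,q,.08)
print("F",read_ft_force(),read_eef_pos()-g)
cv2.imwrite("pics/a_top.png",read_camera("top")[:,:,::-1]);cv2.imwrite("pics/a_scene.png",read_camera("scene")[:,:,::-1])
a=cv2.resize(cv2.imread("pics/a_top.png")[90:215,150:290],None,fx=2.8,fy=2.8,interpolation=cv2.INTER_CUBIC)
b=cv2.resize(cv2.imread("pics/a_scene.png")[110:235,220:360],None,fx=2.8,fy=2.8,interpolation=cv2.INTER_CUBIC)
cv2.imwrite("pics/a.png",np.hstack([a,b]));print(read_time_s())
E
```

```text
5.5333 [ 0.06  0.15 -0.36  2.27  1.26  0.26  0.09]
F [-0.58708347  0.57280121  0.91179017] [3.70508219e-05 4.13651325e-05 4.65434260e-04]
7.0333
```

View pics/a.png

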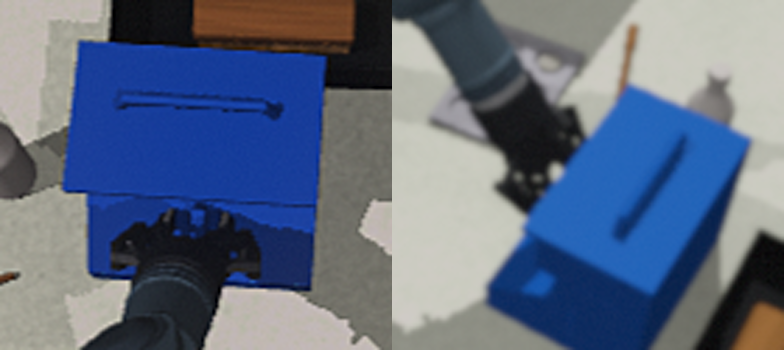

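The gripper straddles the cover at about (185,235) in the left tile, with the rib end showing between the fingers near (200,215). There is no contact force.

```bash
python3 - <<'E'
from rob import *
q=quat(38);g=w(TC,cv(12,26))
move_gripper(0,60)
print("gap",read_finger_gap(),read_grasp_force(),read_ft_force())
n=w(TC,cv(12,27))-w(TC,cv(12,26)); n/=np.linalg.norm(n)
movel(g+n*.008,q,.04); print(read_ft_force(),read_finger_gap())
movel(g+n*.035,q,.06); print(read_ft_force(),read_ft_torque(),read_finger_gap())
p=g+n*.035+np.array([-.09,0,.04])
movel(p,q,.12)
print(read_finger_gap(),read_ft_force(),read_time_s())
cv2.imwrite("pics/b_top.png",read_camera("top")[:,:,::-1]);cv2.imwrite("pics/b_scene.png",read_camera("scene")[:,:,::-1])
a=cv2.resize(cv2.imread("pics/b_top.png")[90:280,130:310],None,fx=2.2,fy=2.2,interpolation=cv2.INTER_CUBIC)
b=cv2.resize(cv2.imread("pics/b_scene.png")[80:270,180:360],None,fx=2.2,fy=2.2,interpolation=cv2.INTER_CUBIC)
cv2.imwrite("pics/b.png",np.hstack([a,b]))
print(inverse_kinematics([.45,0,.045],quat(6,0)))
E
```

```text
gap 0.012535417009530911 59.31707203388214 [-4.65688118 -0.23930226  4.99944903]
[ 1.20254857 -0.38164498 -0.93245007] 0.013406010588730404
[-0.00814551 -0.17817206 -1.969625  ] [ 0.01985945  0.88812252 -0.01216112] 0.012893241535704163
0.012826220318131128 [-0.54365373 -1.09644436 -1.18237061] 9.3333
[ 0.25233089  0.31174887 -0.37774196  2.25986708  0.26107061  0.50015545
  1.24417231]
```

View pics/b.png

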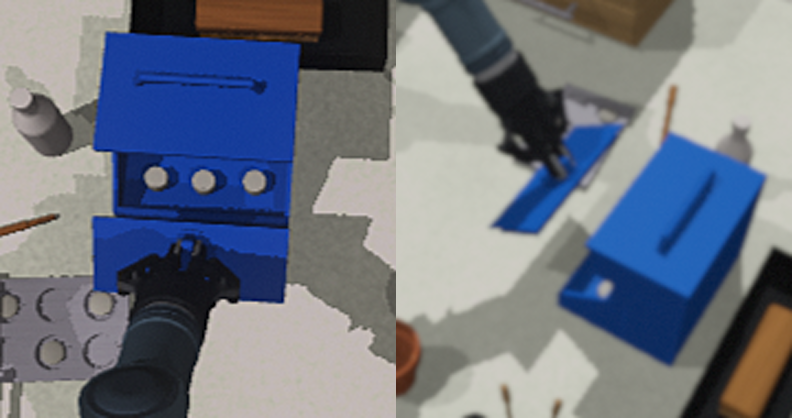

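The cover is in the grip and clear of the caddy. The three cakes show in the bay at tile pixels (156,178), (203,181) and (254,181). Next I lay the cover down.

```bash
python3 - <<'E'
from rob import *
print("pot",onplane("top",(334.5,240.2),0),onplane("scene",(178.1,251.2),0))
q=quat(6,0)
movel([.45,-.01,.13],q,.12)
f0=np.array(read_ft_force())
movel([.45,-.01,.052],q,.08)
z=.052
while z>.036:
    z-=.002; movel([.45,-.01,z],q,.02); f=read_ft_force()-f0
    print(round(z,3),f.round(1),np.round(read_ft_torque(),2))
    if f[2]>4: break
print(read_time_s(),read_finger_gap())
cv2.imwrite("pics/c_top.png",read_camera("top")[:,:,::-1]);cv2.imwrite("pics/c_scene.png",read_camera("scene")[:,:,::-1])
a=cv2.resize(cv2.imread("pics/c_top.png")[90:290,110:350],None,fx=1.65,fy=1.65,interpolation=cv2.INTER_CUBIC)
b=cv2.resize(cv2.imread("pics/c_scene.png")[100:270,140:340],None,fx=1.94,fy=1.94,interpolation=cv2.INTER_CUBIC)
b=cv2.resize(b,(388,330))
cv2.imwrite("pics/c.png",np.hstack([a,b]))
E
```

```text
pot [ 0.47722815 -0.25693941  0.        ] [ 0.47164159 -0.25395548  0.        ]
0.05 [-0.2 -0.3 -0.4] [-0.04  0.16  0.01]
0.048 [-0.3  0.5  0.2] [ 0.03  0.12 -0.  ]
0.046 [ 0.7 -0.4  0.2] [-0.02  0.13  0.03]
0.044 [-0.9  0.8  0.6] [ 0.08  0.19 -0.05]
0.042 [ 0.2 -0.4 -0.1] [-0.    0.15 -0.01]
0.04 [0.9 0.  0.2] [-0.01  0.14 -0.05]
0.038 [-5.   0.2 13.4] [-0.08  0.85 -0.03]
15.2 0.012891448951698118
```

View pics/c.png

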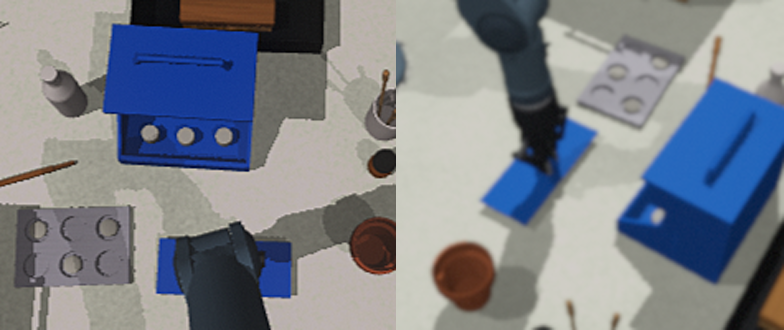

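Pressed at 13 N, so the cover is on the table. I'll release, retreat, and measure the cakes.

```bash
python3 - <<'E'
from rob import *
q=quat(6,0)
move_gripper(.04)
p=read_eef_pos(); movel(p+[0,0,.1],q,.15)
move_ptp([.42,-.05,.28],quat(10,0))
im=read_camera("top");cv2.imwrite("pics/d_top.png",im[:,:,::-1]);s=read_camera("scene");cv2.imwrite("pics/d_scene.png",s[:,:,::-1])
for c in("top","scene"):
    for n in("cake1","cover","well_a"): print(c,n,[(np.round(d["at"],1).tolist(),round(d["confidence"],2)) for d in tip_of(c,n)[:5]])
for c in("top","scene"):
    print(c,"look",[(np.round(d["at"],1).tolist(),round(d["confidence"],2)) for d in look_for(c,"cake1")[:5]])
m=cv2.inRange(im[150:185,170:285],(95,85,80),(255,255,255))
n,l,st,ce=cv2.connectedComponentsWithStats(m)
Ti=np.linalg.inv(TC)
for i in range(1,n):
    if 15<st[i,4]<400:
        b=st[i]; uv=ce[i]+[170,150]; X=onplane("top",uv,.016); print(uv.round(1),b,(Ti@[*X,1])[:3].round(4))
print(read_time_s())
a=cv2.resize(cv2.cvtColor(im,cv2.COLOR_RGB2BGR)[140:280,115:275],None,fx=3,fy=3,interpolation=cv2.INTER_CUBIC)
b=cv2.resize(cv2.cvtColor(s,cv2.COLOR_RGB2BGR)[180:235,245:310],None,fx=4.5,fy=4.5,interpolation=cv2.INTER_CUBIC)
o=np.zeros((420,a.shape[1]+b.shape[1],3),np.uint8);o[:,:480]=a;o[:b.shape[0],480:]=b;cv2.imwrite("pics/d.png",o)
E
```

```text
top cake1 [([200.3, 172.7], 0.68), ([244.4, 172.9], 0.62), ([220.8, 170.6], 0.48)]
top cover [([243.3, 252.2], 0.88)]
top well_a [([154.0, 232.2], 0.83), ([133.4, 252.4], 0.73), ([221.0, 169.8], 0.73), ([175.7, 249.1], 0.61), ([334.5, 240.4], 0.59)]
scene cake1 [([276.0, 212.7], 0.36)]
scene cover [([213.6, 184.2], 0.83)]
scene well_a [([269.2, 141.7], 0.7), ([258.5, 124.3], 0.63), ([248.7, 146.1], 0.56), ([289.0, 162.1], 0.26), ([325.6, 165.9], 0.19)]
top look [([200.4, 172.3], 0.61), ([221.7, 170.2], 0.51), ([246.7, 169.4], 0.41), ([346.3, 156.6], 0.21)]
scene look [([261.1, 141.4], 0.35)]
[174.9 171.2] [  0   6  11  29 293] [-0.0436  0.1366  0.016 ]
[200.2 170.2] [26 16 10 10 76] [-0.0359  0.0645  0.016 ]
[221.9 171.7] [47 17 11 10 84] [-0.0362  0.0022  0.016 ]
[245.2 171.9] [70 17 11 10 83] [-0.0321 -0.0645  0.016 ]
17.6417
```

View pics/d.png

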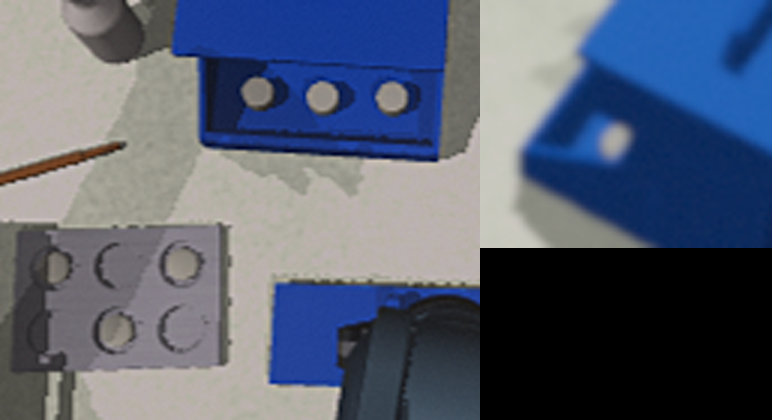

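The cover lies flat. The cakes are in full view at tile pixels (258,93), (322,97) and (392,97), and the palette wells at (118,264), (45,333) and (182,327) are empty.

```bash
cat > meas.py <<'E'
from rob import *
th=np.linspace(0,2*np.pi,40)
def cyl(r,z0,z1): return np.array([[r*np.cos(a),r*np.sin(a),z] for a in th for z in(z0,z1)])
def fitcyl(img,c,x0,z0,z1,lo,hi,r=.015,h=9):
    u,v=proj(c,[*x0,(z0+z1)/2])[0]; win=(int(u)-h,int(v)-h,int(u)+h+1,int(v)+h+1)
    m=np.clip((img.astype(float)-lo)/(hi-lo),0,1)[win[1]:win[3],win[0]:win[2]]
    f=lambda p:np.abs(render(c,[cyl(r,z0,z1)],Tz(*p,0),win)-m).sum()
    s=np.array([x0,[x0[0]+.005,x0[1]],[x0[0],x0[1]+.005]])
    for _ in range(2):
        rr=minimize(f,s[0],method="Nelder-Mead",options=dict(initial_simplex=s,xatol=1e-4,fatol=.02)); s=s-s[0]+rr.x
    return rr.x,rr.fun,m.sum()
E
python3 - <<'E'
from meas import *
im=cv2.imread("pics/d_top.png");R=im[:,:,2]
print(R[158:182,200].tolist(),R[170,192:212].tolist())
Ti=np.linalg.inv(TC)
for y in(64,0,-64):
    x0=w(TC,(-36,y,0))[:2]
    for z0 in(.006,.016,.022):
        x,f,s=fitcyl(R,"top",x0,z0,.026,25,130); print(z0,x.round(4),(Ti@[*x,0,1])[:2].round(4),round(f,1),round(s,1))
print({k:proj("top",v+[0,0,.0])[0].round(1).tolist() for k,v in WELL.items()}, {k:proj("scene",v)[0].round(1).tolist() for k,v in WELL.items()})
for k in((-30,0),(30,-60),(30,60)): print(k,proj("top",w(TP,(*k,10)))[0].round(1))
g=im[:,:,2].astype(int)-im[:,:,0]
m=((g[222:262,118:192]>4)*255).astype(np.uint8);n,l,st,ce=cv2.connectedComponentsWithStats(m)
print([(st[i].tolist(),(ce[i]+[118,222]).round(1).tolist()) for i in range(1,n) if st[i,4]>15])
s=cv2.imread("pics/d_scene.png")[:,:,2]
print("scene",proj("scene",w(TC,(-36,-64,16))))
m=(s[200:225,262:292]>100).astype(np.uint8);n,l,st,ce=cv2.connectedComponentsWithStats(m);print([(st[i].tolist(),(ce[i]+[262,200]).round(1).tolist()) for i in range(1,n)])
E
```

```text
[24, 24, 19, 18, 18, 17, 11, 47, 128, 128, 124, 127, 126, 126, 128, 129, 136, 95, 66, 30, 24, 29, 26, 27] [22, 17, 8, 75, 126, 131, 127, 125, 126, 127, 125, 124, 131, 102, 44, 13, 18, 21, 16, 22]
0.006 [0.6639 0.1286] [-0.036  0.064] 27.9 81.8
0.016 [0.6621 0.1276] [-0.0378  0.063 ] 17.5 81.6
0.022 [0.6611 0.1279] [-0.0388  0.0632] 11.8 81.6
0.006 [0.6603 0.0665] [-0.0374  0.0019] 17.6 91.8
0.016 [0.6595 0.0664] [-0.0382  0.0017] 8.8 91.8
0.022 [0.659  0.0661] [-0.0387  0.0014] 5.9 91.5
0.006 [6.61e-01 3.00e-04] [-0.0344 -0.0643] 20.2 93.9
0.016 [6.609e-01 2.000e-04] [-0.0344 -0.0643] 11.2 93.1
0.022 [6.607e-01 2.000e-04] [-0.0346 -0.0644] 9.4 93.1
{'a': [175.4, 249.3], 'b': [154.3, 228.3], 'c': [132.1, 250.5]} {'a': [246.4, 148.9], 'b': [269.2, 143.6], 'c': [261.7, 127.3]}
(-30, 0) [153.2 249.7]
(30, -60) [175.4 227.5]
(30, 60) [132.2 228.7]
[([0, 0, 3, 39, 61], [118.4, 237.7]), ([52, 1, 11, 11, 92], [175.3, 227.6]), ([71, 0, 3, 40, 120], [190.0, 241.5]), ([10, 2, 10, 11, 86], [132.7, 228.9]), ([30, 23, 12, 11, 99], [153.4, 249.9])]
scene [[276.5839356  212.97538051]]
[([0, 0, 2, 3, 4], [262.2, 200.8]), ([10, 8, 6, 7, 35], [274.3, 210.8]), ([0, 24, 1, 1, 1], [262.0, 224.0])]
```

Palette fit agrees with the worn cakes within 0.5 px, and the cakes are measured. First cake goes into well c.

```bash
cat > cake.py <<'E'
from meas import *
def rz(a,v): return Ro.from_euler("z",a).apply(v)
H=.029; DX=-.005; YW=-.4
def pick(c):
    q=quat(30); g=np.array([*c,.006+H])+rz(PSI,[DX,0,0])
    move_gripper(.045,30); move_ptp(back(g,q,.125),q); movel(back(g,q,.03),q,.2); movel(g,q,.06)
    print("F",np.round(read_ft_force(),1)); move_gripper(0.02,30)
    print("gap",read_finger_gap(),read_grasp_force(),np.round(read_ft_force(),1))
    movel(g+[0,0,.004],q,.05); movel(back(g,q,.125),q,.2); print("gap",read_finger_gap(),read_time_s())
def above(well,h=.07,yaw=YW):
    q=quat(30,yaw); p=well+[0,0,H]+rz(yaw,[DX,0,0]); move_ptp(p+[0,0,h],q); return p,q
def place(well,corr=(0,0),yaw=YW):
    p,q=above(well,yaw=yaw); p=p+[*corr,0]; movel(p+[0,0,.010],q,.12); pause(.1); f0=np.array(read_ft_force())
    for d in(.006,.004,.003,.002,.001,0,-.001,-.002):
        movel(p+[0,0,d],q,.02); f=np.mean([read_ft_force() for _ in range(3)],0)-f0
        if f[2]>2: break
    print("down",d,f.round(1)); move_gripper(.045); movel(back(p+[0,0,d],q,.05),q,.12); print("t",read_time_s())
def shot(n):
    for c in("top","scene"): cv2.imwrite(f"pics/{n}_{c}.png",read_camera(c)[:,:,::-1])
E
python3 - <<'E'
from cake import *
print({k:inverse_kinematics(v+[0,0,H],quat(30,YW)) is not None for k,v in WELL.items()})
pick((.6611,.1279)); above(WELL["c"]); shot("e"); print(read_time_s())
a=cv2.resize(cv2.imread("pics/e_top.png")[140:280,95:255],None,fx=2.5,fy=2.5,interpolation=cv2.INTER_CUBIC)
b=cv2.resize(cv2.imread("pics/e_scene.png")[80:220,200:360],None,fx=2.5,fy=2.5,interpolation=cv2.INTER_CUBIC)
cv2.imwrite("pics/e.png",np.hstack([a,b]))
E
```

```text
{'a': True, 'b': True, 'c': True}
F [-5.5 -1.2  7.7]
gap 0.028441381066450777 29.16971230879426 [-3.4 -0.4  7. ]
gap 0.027982630327645853 21.6417
22.7167
```

View pics/e.png

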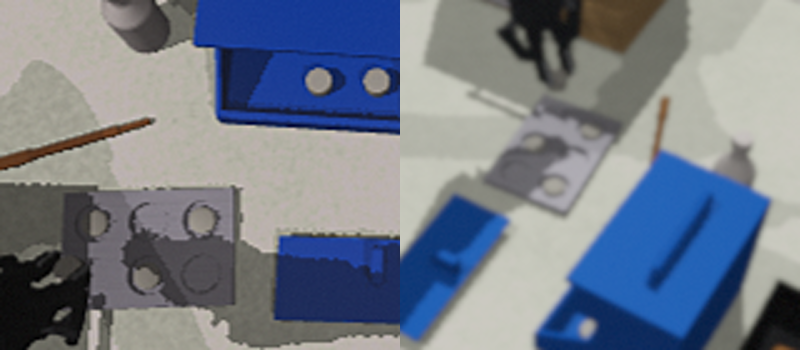

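The cake is held (gap 28 mm, same −1.5 mm bias as the rib), the arm is over well c at lower left, and the two other cakes are undisturbed.

```bash
python3 - <<'E'
from cake import *
place(WELL["c"])
g=np.array([.6590,.0661]); pick(g); shot("f")
im=cv2.imread("pics/f_top.png")
a=cv2.resize(im[205:275,100:210],None,fx=6,fy=6,interpolation=cv2.INTER_CUBIC)
X=proj("top",WELL["c"]+[0,0,.02])[0]; print("pred cake top px",X)
R=im[:,:,2]; print(R[int(X[1])-8:int(X[1])+9,int(X[0])].tolist(),R[int(X[1]),int(X[0])-8:int(X[0])+9].tolist())
cv2.circle(a,tuple(((X-[99.5,204.5])*6).astype(int)),3,(0,0,255),-1)
cv2.imwrite("pics/f.png",a)
E
```

```text
down 0.001 [-1.1 -1.5  3.7]
t 25.9417
F [ 0.6 -0.8 -0.5]
gap 0.027869814063419065 29.646282861940563 [-2.2 -0.2  5.5]
gap 0.028109293306509752 29.95
pred cake top px [129.80591647 250.00321825]
[67, 46, 54, 155, 161, 156, 157, 157, 155, 159, 158, 161, 169, 109, 79, 52, 96] [79, 79, 68, 135, 166, 163, 158, 159, 155, 157, 158, 158, 164, 148, 83, 47, 70]
```

View pics/f.png

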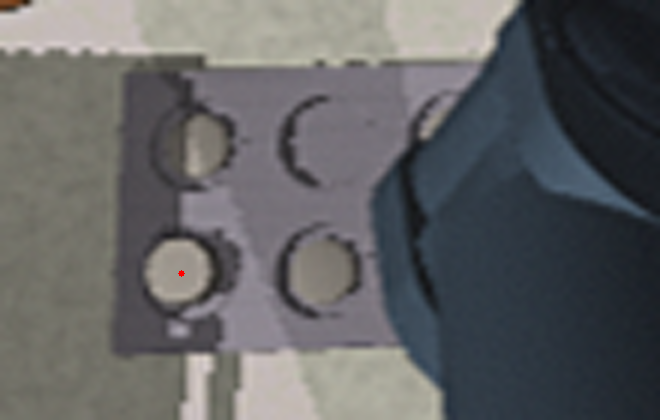

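Cake 1 is seated in well c, on the predicted spot (130,250). Continuing with b and a.

```bash
python3 - <<'E'
from cake import *
place(WELL["b"])
pick((.6607,.0002)); place(WELL["a"])
p=read_eef_pos(); movel(p+[0,0,.08],None,.2); move_ptp([.40,-.15,.33],quat(10,0)); pause(.3); shot("g"); print(read_time_s(),read_finger_gap())
a=cv2.resize(cv2.imread("pics/g_top.png")[140:280,110:300],None,fx=4,fy=4,interpolation=cv2.INTER_CUBIC)
for v in WELL.values(): cv2.circle(a,tuple(((proj("top",v+[0,0,.02])[0]-[109.5,139.5])*4).astype(int)),2,(0,0,255),-1)
cv2.imwrite("pics/g.png",a)
E
```

```text
down 0 [-3.  -1.   6.5]
t 34.2417Traceback (most recent call last):
  File "<stdin>", line 3, in <module>
  File "cake.py", line 6, in pick
    move_gripper(.045,30); move_ptp(back(g,q,.125),q); movel(back(g,q,.03),q,.2); movel(g,q,.06)
                                                                                  ~~~~~^^^^^^^^^
bench.MotionError: the arm cannot follow that straight line within its joint ranges
```

```bash
python3 - <<'E'
from cake import *
q=quat(30); g=np.array([.6607,.0002,.006+H])+rz(PSI,[DX,0,0])
print(np.round(read_qpos(),2),np.round(read_eef_pos()-back(g,q,.03),4)); print(inverse_kinematics(g,q))
movel(back(g,q,.125),q,.2)
print(np.round(read_qpos(),2),inverse_kinematics(g,q)); print(read_time_s(),read_finger_gap(),np.round(read_ft_force(),1))
E
```

```text
[-0.14  0.43  0.05  2.12  0.62  0.08  0.82] [-0.0003  0.0013 -0.0003]
[ 0.06287733  0.51144116 -0.17765027  2.08084527  1.34881539  0.14267526
  0.15621848]
[ 0.07  0.21 -0.19  2.19  0.48  0.25  0.99] [ 0.06287733  0.51144116 -0.17765027  2.08084527  1.34881539  0.14267526
  0.15621848]
37.0833 0.044628440926134626 [-0.4 -0.8 -0.3]
```

```bash
python3 - <<'E'
from cake import *
q=quat(30); g=np.array([.6607,.0002,.006+H])+rz(PSI,[DX,0,0])
j=np.array(read_qpos()); j[1]-=.25; move_j(j); print(read_eef_pos())
move_j([.69,.35,-.93,2.06,1.62,.55,.15]); print(read_eef_pos(),read_time_s())
print(np.round(inverse_kinematics(back(g,q,.125),q),2),np.round(inverse_kinematics(g,q),2))
E
```

```text
[6.12632653e-01 5.87485974e-04 2.93360965e-01]
[ 0.69958814 -0.03721378  0.2399325 ] 38.8083
[ 0.81  0.37 -1.01  2.16  1.07  0.43  0.53] [ 0.64  0.7  -0.86  2.05  1.6   0.5   0.14]
```

```bash
python3 - <<'E'
from cake import *
print(np.round(read_ft_force(),1))
q=quat(30); g=np.array([.6607,.0002,.006+H])+rz(PSI,[DX,0,0])
movel([.68,-.03,.28],None,.15); move_ptp([.56,-.01,.27],q)
print(np.round(read_qpos(),2),np.round(inverse_kinematics(g,q),2))
pick((.6607,.0002))
E
```

```text
[ 0.2 -0.   0.9]
[ 1.29 -0.06 -1.31  2.12 -0.04  0.51  1.53] [ 0.2   0.53 -0.33  2.07  1.43  0.21  0.12]
F [-8.9 -0.8 13.3]
gap 0.028133742348994278 29.082231484208023 [-4.4  0.1  7.9]
gap 0.027737274740641936 44.325
```

```bash
python3 - <<'E'
from cake import *
print(np.round(read_ft_force(),1))
place(WELL["a"])
p=read_eef_pos(); movel(p+[0,0,.08],None,.2); move_ptp([.40,-.15,.33],quat(10,0)); pause(.3); shot("g"); print(read_time_s())
a=cv2.resize(cv2.imread("pics/g_top.png")[140:280,110:300],None,fx=4,fy=4,interpolation=cv2.INTER_CUBIC)
for v in WELL.values(): cv2.circle(a,tuple(((proj("top",v+[0,0,.02])[0]-[109.5,139.5])*4).astype(int)),2,(0,0,255),-1)
cv2.imwrite("pics/g.png",a)
E
```

```text
[ 0.2  0.2 -0.7]
down 0.001 [-2.9 -0.7  7.1]
t 48.3583
51.1833
```

View pics/g.png

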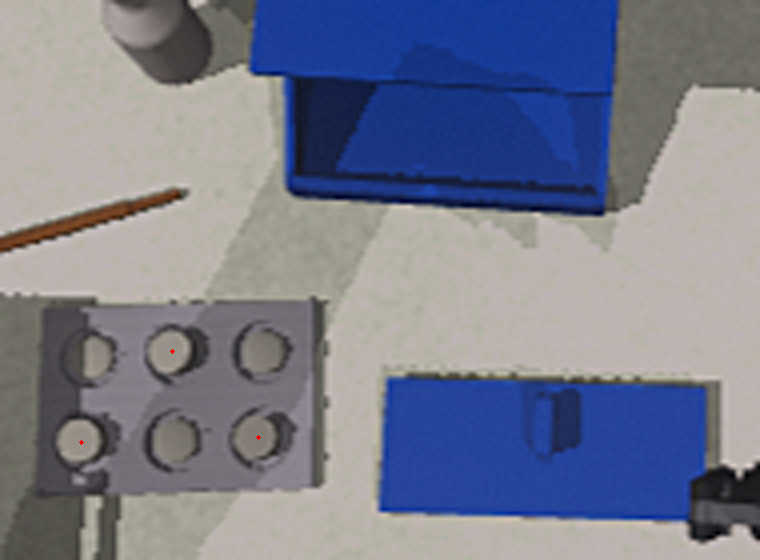

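All three cakes sit centred in their wells, at (172,351), (81,441) and (258,437). The cover lies flat with its rib up, and the gripper is clear.

```bash
python3 -c "
from bench import *
print(sign_off(),read_time_s())"
```

```text
the job is handed in; nothing more can be done
the job is handed in; nothing more can be done
```

The job is handed in: the last camera view, at about 51 s of the 72 s, showed the cover flat on the table with its rib up and a new cake centred in each of the three empty wells; sign-off returned no verdict.

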